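# Reload the wrapping-paper dispenser by its loading ramp

### The arm

A 6-joint arm with a two-finger parallel gripper is mounted at the origin on the work surface; the furniture and walls round the work are solid. World frame = base frame: x ahead of the robot, y to its left, z up, the work surface at z = 0. Lengths are in m, angles in degrees, forces in N, time in s.
With the tool pointing down it reaches from about 0.325 to 0.9 m from the base axis. Payload 3.5 kg.
Tool frame: the origin (TCP) lies midway between the tips of the shut fingers; the grasp point (between the pads) lies 19 mm behind it (manip.hold_point_z is the distance from the TCP to the grasp point, in m); x points along the fingers, z is the direction in which the jaws open and shut, and the axes are right-handed (so a half turn about x gives the same grasp; the last joint's range is limited). The gripper opens to 85 mm and grips with 20 to 120 N. Pads are 22 mm wide; open, the fingers measure 114 mm over their backs; the gripper's body (76 mm by 85 mm) begins 54 mm behind the grasp point. The pads swing forward as they close: fully open they stand 13 mm farther back than shut.
Start: joints at [66.555, 15.837, -1.513, 72.651, 0, 84.076], TCP at [0.188, 0.596, 0.231] pointing down, gripper open.
Joint ranges: [-178.77, 178.77], [-48.84, 107.48], [-61.69, 71.31], [-111.58, 123.2], [-90, 87.43], [-180, 180]. Speed limits (degrees/s): [147.25, 147.25, 180, 180, 180, 180].

### API

Orientations are given as a 3x3 rotation matrix whose columns are the frame's x, y, z axes.
In Python, from station import manip, vision, finish_job gives the robot as it stands.
- The arm moves only by the tool step_arm, never from a script. Its argument "commands" is one flat list of numbers, 6 for each row, row after row: the shift along the tool's x, y, z in cm, then the turn, a rotation vector about the tool's x, y, z in degrees. In form: [dx, dy, dz, wx, wy, wz, dx, dy, dz, wx, wy, wz, ...]. A call has 1 to 10 rows; each row is the pose to reach, as a shift and turn from the pose measured when the call began, along the tool's axes at that moment; what a row does not reach only later rows make up. A row lasts 1/8 s, in which the tool goes at most 62.5 mm and 10.7 degrees, less where a joint would pass 70% of its speed; a pose out of reach is approached as far as the arm can. A call with a gripper value outside its range is refused whole. "gripper" is the gripper command: -1 is shut, 1 is fully open, values between are in proportion, set as the call begins (left out, the last holds). The fingers move at their own pace and stop on an object; "newtons" is the grip in N (left out, the last holds). Time passes only in rows, so rows that repeat a pose let the fingers close. It gives the time, the measured TCP pose, the force and the opening at its end, in the units of the state.
- manip.read_state(): the state, without advancing time (a new reading comes with each control period).
- vision.capture(name): name is "scene" or "top" or "wrist"; returns a dict with "frame" (400x640x3 uint8, red, green, blue), "mtx" (3x3 intrinsics, pixels), "dist_coeffs" ([k1, k2, p1, p2, k3] as OpenCV has them; the pictures are not rectified), "cam_to_world" (4x4, takes a point from camera to world coordinates). Camera axes: x right, y down, z forward; pixel columns grow to the right and rows downward; lengths in m; the calibration is good to about 2 mm. A picture is of the moment at which its call begins. There is no depth.
- finish_job(): hands the job in, once; it reports no verdict.
The state is a dict: "time_s": time; "joint_positions": joint angles; "dq": joint speeds; "joint_torque": joint torques, N m; "tcp_pos": TCP position; "tool_rot": TCP orientation; "contact_force": force on the tool from outside, world axes, zero at the start; "ft_torque": the same for the moment, N m; "width": opening from 0.0 (shut) to 1.0 (fully open).
Only numpy, scipy, OpenCV 4.12 (cv2) and the standard library are available. Lean on these libraries where they do the work, as an engineer would, in place of code of your own. Each camera call takes 0.05 s, during which the arm holds its last target. There are 200 camera calls.

### The job

Reload the bench dispenser with the thick roll of wrapping paper that lies at the foot of its ramp: without picking it up, push the roll with the fingertips slowly up the ramp, over the sprung catch and right up to the stop, staying behind it so that it never runs back down, until the catch has sprung up behind it. Then push the edge guide from its outer side across against the end of the roll, until the roll sits snugly between the guide and the fixed cheek opposite. Let go, and leave the other things on the table undisturbed.

Things in the scene. Friction and masses are not known exactly. Their poses are not given: they have to be found in the camera images.
- paper_roll: roll of slippery white wrapping paper with a brown band round its middle, 56 mm in diameter, 110 mm long, 0.25 to 0.5 kg, lying on the table before the foot of the ramp, square to it within 0.1 rad and clear of the line of either flange. Origin at its centre; y is the roll's axis, about along the ramp's y; x and z turn with the roll. Against the stop its centre is at x 210, z 28 of the ramp
- ramp: steel ramp of the dispenser, fixed, rising at 7 degrees from the robot's left to its right, turned up to 0.24 rad either way. Origin on the sheet in the middle of the lane's foot edge, at the table; x up the slope, y across it (away from the robot), z square to the sheet. Sheet: x 0 to 262, y -75 to 105 mm. Side flanges: inner faces y -72 and 72, 13 mm high, the far one ends at x 166
- stop_face (a point): point on the stop, 28 mm above the sheet, mid-lane: x 238 mm of the ramp. The stop is an upright sheet across the lane, 41 mm high; behind it, at x 266, a toothed tear strip 48 mm high. The fixed cheek is an upright plate 48 mm high on the near side of the lane, inner face at y -72, from x 180 to 250 of the ramp
- catch (a joint): sprung steel tongue 26 mm wide in a slot mid-lane (y -13 to 13 mm of the ramp), hinged at x 136, pointing up the ramp. 0 rad: up. The roll turns it down (to about 0.28, flush) as it is pushed over it, a matter of a few N; once the roll has passed, it springs back to 0 by itself. The roll, let go at the stop, settles back 2 to 3 mm onto it
- catch_nose (a point): where the tip of the raised catch stands: x 186 mm of the ramp, mid-lane, 10 mm above the sheet (a point fixed to the ramp; it does not move with the catch). Push the roll up with the fingertips reaching below its mid-height (tips about 10 to 18 mm above the sheet, over the catch and within the flanges): pressed higher, it can wedge against the ramp
- guide (a joint): travel of the edge guide in m: 0 fully open, growing as it slides across the cradle towards the fixed cheek (towards the ramp's -y), 0.042 at most. 1.5 N of friction; stays where it is left. Starts at 0 to 0.005; about 0.034 when the roll sits snugly between guide and cheek
- guide_face (a point): middle of the guide's outer face, the one to push (it looks to the ramp's +y): 30 mm above the sheet, x 211, y 75 mm of the ramp when open; moves with the guide. The guide is an upright aluminium plate, 44 mm long (x 189 to 233), 3 mm thick, 51 mm high; outside it has a foot 27 mm long and 7 mm high, and at its two ends gussets 22 mm high, 35 mm apart
- foil_roll: thinner roll of foil, 26 mm in diameter, 94 mm long, lying on the table (origin in the middle of its underside); a bystander
- label_roll: roll of stickers standing on its end, 68 mm in diameter, 46 mm high (origin in the middle of its underside); a bystander
- kraft_tape: ring of brown adhesive tape lying flat, 100 mm across, 25 mm high (origin in the middle of its underside); a bystander
There are look-alikes about, which are no part of the job. Several things have the shape of the paper_roll; the one meant has the colours described above.

How it is judged (in metres and radians):
On the way, in this order (a step that is already met when the one before it is completed fails the run):
1. the roll has been pushed up the ramp, past the catch, to the stop, and the catch has sprung up behind it (x of paper_roll in the frame of ramp between 0.204 and 0.213 m and z of paper_roll in the frame of ramp below 0.033 m and value of joint catch below 0.06 rad), for 0.1 s.
2. the edge guide has been pushed against the end of the roll (value of joint guide above 0.03 m), for 0.1 s.
At the end, for the whole second after the job is handed in: The roll lies at rest in the cradle, between the stop and the raised catch (its centre 204 to 213 mm up the slope, on the sheet, square to the lane within 0.06 rad), and the guide stands within 4 mm of closing the roll in against the fixed cheek (joint over 0.030) (all of step 1 and value of joint guide above 0.03 m and angle between the y axis of paper_roll and the y axis of ramp, either way round below 0.06 rad and linear speed of paper_roll below 0.01 m/s); the robot touches nothing.
It fails at once if the roll is lifted (more than about 20 mm off the ramp) instead of pushed (z of paper_roll in the frame of ramp above 0.05 m).
It fails at once if the roll is tipped up (angle between paper_roll's own y axis and vertical below 1.2 rad).
It fails at once if the roll runs free on the ramp, faster than 0.2 m/s with nothing behind it (x of paper_roll in the frame of ramp between 0.03 and 0.19 m and linear speed of paper_roll above 0.2 m/s and contact force between each of the arm, the fingers and paper_roll below 0.02 N).
It fails at once if one of the bystanders is knocked away (more than 25 mm) (distance of any of foil_roll, label_roll, kraft_tape from where it was at the start of the episode above 0.025 m).
It also fails if it takes over 48 s, if anything falls off the work surface, if the arm or the gripper's body presses on something with over 40 N, if the wrist force passes 120 N, or if a joint passes its speed limit or range.

## Working session

There is one attempt and no reset: what is moved stays moved. The work goes in short steps, Python scripts to look and compute and a tool call to move; the robot and the scene stay as the last step left them, time stands still between calls to the robot, and variables do not carry over. Pictures are saved under pics/ and viewed, about 8 in all and at most 12, crops included, and the job is handed in when it is done.

Besides the shell and the picture viewer there is one more tool, called after "Call:" as name(argument=value, ...), one argument or row to a line, values as JSON. step_arm: Moves the arm, as the interface text tells. Its arguments: {"type":"object","properties":{"commands":{"type":"array","items":{"type":"number"}},"gripper":{"type":"number"},"newtons":{"type":"number"}},"required":["commands"]}

```bash
mkdir -p pics; ls
cat > h.py <<'E'
import numpy as np, cv2
from station import manip, vision, finish_job
def cap(n,f):
    c=vision.capture(n); cv2.imwrite(f'pics/{f}.png',cv2.cvtColor(c['frame'],cv2.COLOR_RGB2BGR)); 
    np.savez(f'pics/{f}.npz',**{k:np.array(c[k]) for k in c}); return c
def ld(f): return np.load(f'pics/{f}.npz')
def ray(c,px):
    p=cv2.undistortPoints(np.array([[px]],float),c['mtx'],c['dist_coeffs'])[0,0]
    T=c['cam_to_world']; return T[:3,3],T[:3,:3]@np.array([p[0],p[1],1])
def onz(c,px,z):
    o,d=ray(c,px); return o+d*(z-o[2])/d[2]
def onplane(c,px,p0,n):
    o,d=ray(c,px); return o+d*(np.dot(p0-o,n)/np.dot(d,n))
def proj(c,P):
    T=np.linalg.inv(c['cam_to_world']); r,_=cv2.Rodrigues(T[:3,:3])
    return cv2.projectPoints(np.array(P,float).reshape(-1,1,3),r,T[:3,3],c['mtx'],c['dist_coeffs'])[0][:,0]
E
python3 - <<'E'
from h import *
a=cap('top','top0'); b=cap('scene','scene0')
for c in(a,b): print(c['cam_to_world'].round(3).tolist(),c['mtx'].tolist(),c['dist_coeffs'])
s=manip.read_state(); print(s)
E
```

```text
pics
[[-0.01, -0.997, 0.081, 0.411], [-1.0, 0.01, 0.009, 0.275], [-0.01, -0.08, -0.997, 1.113], [0.0, 0.0, 0.0, 1.0]] [[401.3512551129284, 0.0, 314.10577116515833], [0.0, 401.3512551129284, 198.74174581571958], [0.0, 0.0, 1.0]] [-0.08242157  0.          0.          0.          0.        ]
[[-0.867, -0.311, 0.39, 0.01], [-0.499, 0.539, -0.678, 1.124], [0.0, -0.783, -0.622, 0.828], [0.0, 0.0, 0.0, 1.0]] [[465.8276405779872, 0.0, 317.1239966482601], [0.0, 465.8276405779872, 200.5367539556882], [0.0, 0.0, 1.0]] [-0.06218862  0.          0.          0.          0.        ]
{'time_s': 0.1, 'joint_positions': array([ 6.65523530e+01,  1.58773375e+01, -1.59066754e+00,  7.26506517e+01,
        1.20371042e-03,  8.40758403e+01]), 'dq': array([ 0.01068507, -0.12512195,  0.28420203, -0.01246278,  0.03749183,
        0.061457  ]), 'joint_torque': array([ 2.44752118e-04, -4.46708715e+01,  2.96128196e+01,  8.49906035e-03,
       -6.16868851e-05, -4.10075131e-06]), 'tcp_pos': array([0.18790224, 0.5953396 , 0.23022865]), 'tool_rot': array([[-8.43327488e-04, -9.53593497e-01,  3.01095884e-01],
       [-1.89157949e-03,  3.01096974e-01,  9.53591650e-01],
       [-9.99997855e-01,  2.34643251e-04, -2.05772126e-03]]), 'contact_force': array([ 0.14440101,  0.22063367, -0.1387314 ]), 'ft_torque': array([ 0.012195  , -0.04749005, -0.01533553]), 'width': 0.9986070341731761}
```

View pics/top0.png

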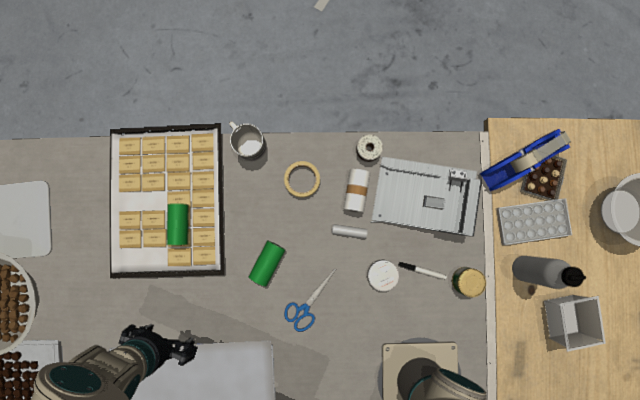

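View pics/scene0.png

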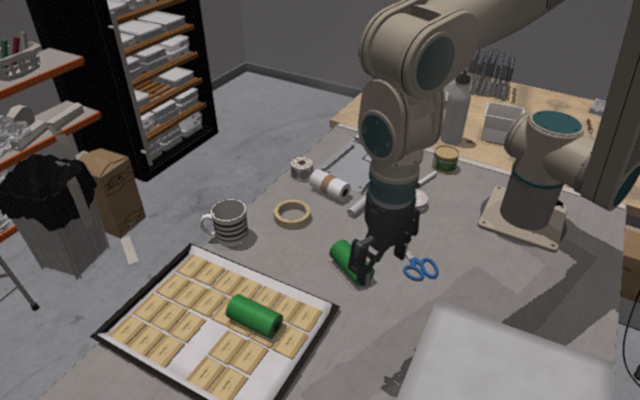

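The top view shows the white roll with its brown band at about (356,190), and the ramp from (375,157) to (478,235). The label roll is at (369,147), the foil roll at (349,231) and the kraft tape at (301,179). I'll zoom in to get the ramp corners.

Run:
```python
from h import *
im=cv2.imread('pics/top0.png')[130:250,330:490]
im=cv2.resize(im,None,fx=5,fy=5,interpolation=cv2.INTER_CUBIC)
cv2.imwrite('pics/z1.png',im)
```

```text
(no output)
```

View pics/z1.png

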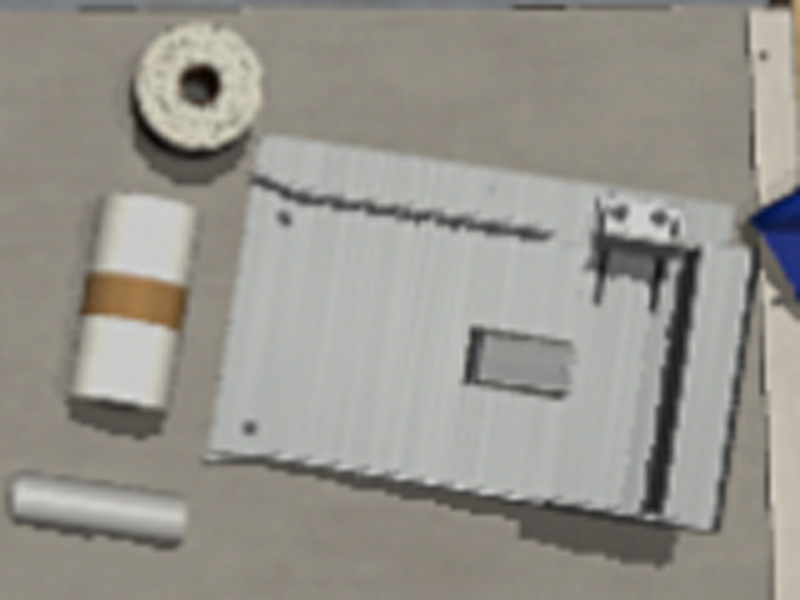

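```bash
cat >> h.py <<'E'
def ramp(p):
    o=np.array([p[0],p[1],0]);t=p[2];a=np.radians(7)
    # x up the slope toward world -y ; y away from robot (+x)
    h=np.array([np.sin(t),-np.cos(t),0]); y=np.array([np.cos(t),np.sin(t),0])
    x=h*np.cos(a)+np.array([0,0,np.sin(a)]); z=np.cross(x,y); return o,np.stack([x,y,z],1)
def W(p,q): o,R=ramp(p); return o+np.atleast_2d(np.array(q,float))@R.T
E
python3 - <<'E'
from h import *
from scipy.optimize import least_squares
c=ld('top0')
z=lambda u,v:(330+(u+.5)/5-.5,130+(v+.5)/5-.5)
M=[((0,-.075,0),z(207,458)),((0,.105,0),z(258,138)),((.136,.013,0),z(472,327)),((.136,-.013,0),z(464,383)),((.262,.105,0),z(737,205)),
((.166,.072,.013),z(552,236)),((.266,-.075,.048),z(718,530)),((.211,.075,.051),z(643,240))]
Q=np.array([m[0] for m in M]);U=np.array([m[1] for m in M])
f=lambda p:(proj(c,W(p,Q))-U).ravel()
r=least_squares(f,[.4,.15,0],loss='soft_l1'); print(r.x,f(r.x).reshape(-1,2).round(2)); 
np.save('ramp.npy',r.x); p=r.x; o,R=ramp(p); print(R.round(3)); assert np.allclose(np.linalg.det(R),1)
A=onz(c,z(150,195),.028);B=onz(c,z(121,402),.028); print('roll ends top z=.028',A,B,np.linalg.norm(A-B))
for e in(A,B,(A+B)/2):print('in ramp',R.T@(e-o))
for n,uv,h in(('label',(198,87),.046),('foilA',(12,495),.013),('foilB',(187,524),.013)):print(n,(R.T@(onz(c,z(*uv),h)-o)).round(3))
# brown band centroid
im=c['frame'].astype(int);m=(im[...,0]-im[...,2]>50);m[:,:340]=0;m[:,370:]=0;m[:180]=0;m[210:]=0
ys,xs=np.nonzero(m);print(len(xs),xs.mean(),ys.mean(),onz(c,(xs.mean(),ys.mean()),.045))
# overlay on scene
v=ld('scene0')['frame'][:,:,::-1].copy();s=ld('scene0')
for u in proj(s,W(p,Q)): cv2.circle(v,tuple(int(k) for k in u),2,(0,0,255),-1)
t=c['frame'][:,:,::-1].copy()
v=cv2.resize(v[100:220,260:420],None,fx=5,fy=5); cv2.imwrite('pics/ov.png',v)
E
```

```text
[ 0.51210241  0.11570141 -0.17527204] [[-0.17 -0.62]
 [-0.59  0.09]
 [ 0.83  1.83]
 [ 1.08 -0.07]
 [-1.53  0.27]
 [-0.42 -0.07]
 [-0.32  0.34]
 [ 1.35 -1.68]]
[[-0.173  0.985  0.021]
 [-0.977 -0.174  0.12 ]
 [ 0.122  0.     0.993]]
roll ends top z=.028 [0.57957998 0.16014844 0.028     ] [0.46665294 0.17802736 0.028     ] 0.1143336026749275
in ramp [-0.05170626  0.05869325  0.03455901]
in ramp [-0.04963505 -0.0556213   0.03430469]
in ramp [-0.05067066  0.00153598  0.03443185]
label [-0.034  0.118  0.051]
foilA [-0.101 -0.115  0.025]
foilB [-0.004 -0.115  0.014]
150 356.6666666666667 189.38666666666666 [0.5208713  0.17091047 0.045     ]
```

```bash
cat >> h.py <<'E'
from scipy.spatial.transform import Rotation as Ro
def tgt(p,q,tilt=5.,h=None):
    """TCP target at ramp coords q (or q=(x horizontal,y) with world z=h); tilt: fingertips lead uphill"""
    o,R=ramp(p); x,y,z=R.T; t=np.radians(tilt)
    tx=-z*np.cos(t)+x*np.sin(t); tz=y; ty=np.cross(tz,tx)
    if h is None: P=W(p,q)[0]
    else:
        hx=np.array([x[0],x[1],0]);hx/=np.linalg.norm(hx); P=o+hx*q[0]+y*q[1]; P[2]=h
    return P,np.stack([tx,ty,tz],1)
def delta(P,T):
    s=manip.read_state(); R=s['tool_rot']
    d=R.T@(P-s['tcp_pos'])*100; w=Ro.from_matrix(R.T@T).as_rotvec(degrees=True); return np.r_[d,w].round(2)
def inr(p):
    s=manip.read_state(); o,R=ramp(p); T=s['tool_rot']
    return s['time_s'],(R.T@(s['tcp_pos']-o)*1000).round(1),(R.T@T).round(3).tolist(),s['contact_force'].round(2),s['width']
E
python3 - <<'E'
from h import *
p=np.load('ramp.npy'); c=ld('top0')
o,R=ramp(p);print('kraft',R.T@(onz(c,(301,179),.0125)-o))
P,T=tgt(p,(-.125,0),5,.2); print(P,delta(P,T))
E
```

```text
kraft [-0.20645806  0.00614717  0.03794374]
[0.53389942 0.2387863  0.2       ] [  3.06 -43.73 -23.58  82.2    8.53  -9.77]
```

View pics/ov.png

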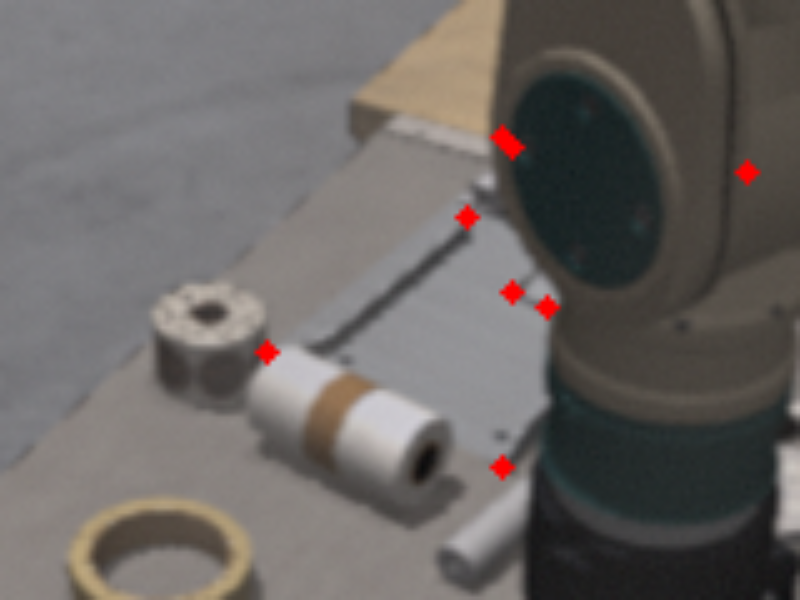

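The scene crop agrees roughly with the fitted ramp: the flange end and slot fall where predicted. Next I'll move to above and behind the roll.

Call:
step_arm(
  commands=[3.06,-43.7,-23.6,82.2,8.5,-9.8,3.06,-43.7,-23.6,82.2,8.5,-9.8,3.06,-43.7,-23.6,82.2,8.5,-9.8,3.06,-43.7,-23.6,82.2,8.5,-9.8,3.06,-43.7,-23.6,82.2,8.5,-9.8,3.06,-43.7,-23.6,82.2,8.5,-9.8,3.06,-43.7,-23.6,82.2,8.5,-9.8,3.06,-43.7,-23.6,82.2,8.5,-9.8,3.06,-43.7,-23.6,82.2,8.5,-9.8,3.06,-43.7,-23.6,82.2,8.5,-9.8],
  gripper=0.4,
)

```text
time_s: 1.35
tcp_pos: [0.5329, 0.2386, 0.1994]
tool_rot: [[-0.037, 0.17, 0.985], [-0.205, 0.963, -0.174], [-0.978, -0.208, -0.001]]
contact_force: [-0.0, -0.1, 0.0]
width: 0.701
```

Run:
```python
from h import *
p=np.load('ramp.npy'); print(inr(p)); c=cap('wrist','w1'); print(c['cam_to_world'].round(3).tolist())
P,T=tgt(p,(-.125,0),5,.2); print(delta(P,T))
cap('top','top1')
```

```text
(1.35, array([-99.4,  -0.9, 213.1]), [[0.087, -0.996, -0.0], [-0.001, -0.0, 1.0], [-0.996, -0.087, -0.001]], array([-0.02, -0.12,  0.03]), 0.7005299599947218)
[[0.984, -0.152, -0.087, 0.55], [-0.176, -0.855, -0.489, 0.342], [-0.0, 0.496, -0.868, 0.323], [0.0, 0.0, 0.0, 1.0]]
[-0.03 -0.02  0.13  0.09 -0.02  0.01]
```

View pics/w1.png

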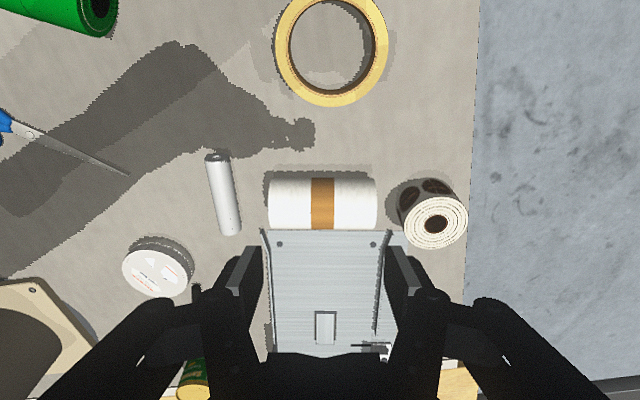

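Run:
```python
from h import *
p=np.load('ramp.npy'); c=ld('w1')
Q=[(0,-.075,0),(0,.105,0),(0,.072,.013),(.136,.013,0),(.136,-.013,0),(.166,.072,.013)]
print(proj(c,W(p,Q)).round(1))
im=c['frame'][155:345,255:415][:,:,::-1]; cv2.imwrite('pics/z2.png',cv2.resize(im,None,fx=3.1,fy=3.1,interpolation=cv2.INTER_CUBIC))
# roll: fit center (ramp-horizontal), using silhouettes
g=im
```

```text
[[265.5 226.9]
 [408.9 226.7]
 [384.5 231.8]
 [334.2 311.1]
 [316.  311.1]
 [375.6 333.8]]
```

View pics/z2.png

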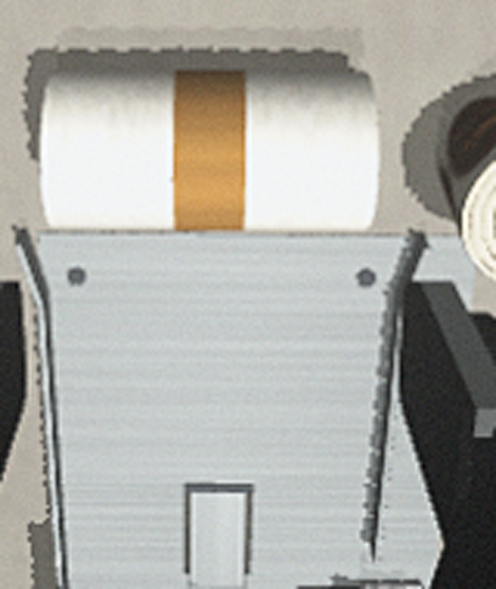

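Run:
```python
from h import *
p=np.load('ramp.npy')
P,T=tgt(p,(-.125,-.002),5,.013); print(P,delta(P,T))
```

```text
[0.53193006 0.23913505 0.013     ] [ 1.829e+01  3.840e+00 -4.000e-02  1.200e-01  1.000e-02 -0.000e+00]
```

Call:
step_arm(
  commands=[4.5,3.84,0,0.1,0,0,9,3.84,0,0.1,0,0,13,3.84,0,0.1,0,0,15.5,3.84,0,0.1,0,0,17.3,3.84,0,0.1,0,0,18.3,3.84,0,0.1,0,0,18.3,3.84,0,0.1,0,0],
)

```text
time_s: 2.33
tcp_pos: [0.5321, 0.2393, 0.0129]
tool_rot: [[-0.036, 0.17, 0.985], [-0.205, 0.963, -0.173], [-0.978, -0.208, -0.0]]
contact_force: [-0.1, 0.1, 0.4]
width: 0.7
```

Run:
```python
from h import *
p=np.load('ramp.npy'); print(inr(p))
for q in [(-.095,-.002),(-.06,-.002),(-.03,-.002),(-.0,-.002)]:
    P,T=tgt(p,q,5,.013); print(q,delta(P,T))
for x in (.01,.03,.05,.1,.15):
    P,T=tgt(p,(x,0,.014)); print(x,delta(P,T))
c=cap('wrist','w2')
```

```text
(2.325, array([-122.7,   -1.9,   28.1]), [[0.087, -0.996, -0.001], [0.0, -0.001, 1.0], [-0.996, -0.087, 0.0]], array([-0.08,  0.1 ,  0.45]), 0.700120856095043)
(-0.095, -0.002) [ 0.62 -2.96 -0.01  0.06  0.01  0.  ]
(-0.06, -0.002) [ 1.35 -6.38 -0.02  0.06  0.01  0.  ]
(-0.03, -0.002) [ 1.97 -9.31 -0.02  0.06  0.01  0.  ]
(-0.0, -0.002) [ 2.600e+00 -1.225e+01 -2.000e-02  6.000e-02  1.000e-02  0.000e+00]
0.01 [ 2.56e+00 -1.31e+01  1.80e-01  6.00e-02  1.00e-02  0.00e+00]
0.03 [ 2.730e+00 -1.509e+01  1.700e-01  6.000e-02  1.000e-02  0.000e+00]
0.05 [ 2.910e+00 -1.708e+01  1.700e-01  6.000e-02  1.000e-02  0.000e+00]
0.1 [ 3.350e+00 -2.206e+01  1.700e-01  6.000e-02  1.000e-02  0.000e+00]
0.15 [ 3.780e+00 -2.704e+01  1.600e-01  6.000e-02  1.000e-02  0.000e+00]
```

View pics/w2.png

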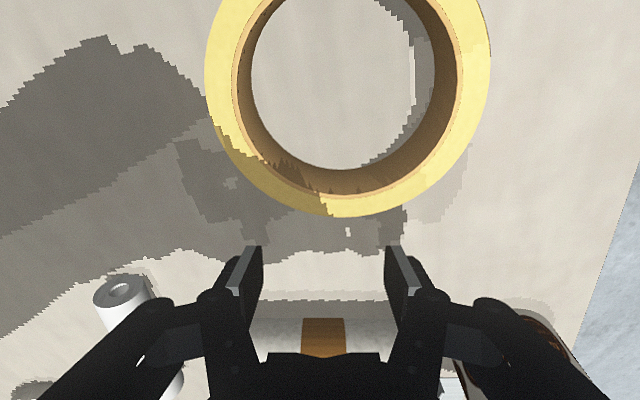

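Call:
step_arm(
  commands=[0.17,-0.8,0,0,0,0,0.34,-1.6,0,0,0,0,0.49,-2.3,0,0,0,0,0.61,-2.9,0,0,0,0,0.68,-3.2,0,0,0,0,0.74,-3.5,0,0,0,0,0.81,-3.8,0,0,0,0,0.87,-4.1,0,0,0,0,0.93,-4.4,0,0,0,0,1.0,-4.7,0,0,0,0],
)

```text
time_s: 3.62
tcp_pos: [0.5244, 0.192, 0.0135]
tool_rot: [[-0.035, 0.17, 0.985], [-0.204, 0.963, -0.173], [-0.978, -0.207, 0.001]]
contact_force: [-0.9, 0.0, -0.3]
width: 0.697
```

Call:
step_arm(
  commands=[0.07,-0.35,0,0,0,0,0.15,-0.7,0,0,0,0,0.22,-1.05,0,0,0,0,0.3,-1.4,0,0,0,0,0.37,-1.75,0,0,0,0,0.44,-2.1,0,0,0,0,0.52,-2.45,0,0,0,0,0.59,-2.8,0,0,0,0,0.66,-3.15,0,0,0,0,0.74,-3.5,0,0,0,0],
)

```text
time_s: 4.88
tcp_pos: [0.5181, 0.1566, 0.0135]
tool_rot: [[-0.035, 0.17, 0.985], [-0.204, 0.963, -0.173], [-0.978, -0.207, 0.001]]
contact_force: [-0.1, -0.0, -1.0]
width: 0.697
```

Run:
```python
from h import *
p=np.load('ramp.npy'); print(inr(p))
for q in [(-.0,-.0)]:
    P,T=tgt(p,q,5,.0135); print(q,delta(P,T))
for x in (.01,.03,.05,.1,.15):
    P,T=tgt(p,(x,0,.014)); print(x,delta(P,T))
c=cap('top','top2');im=c['frame'][130:250,330:490][:,:,::-1]; cv2.imwrite('pics/z3.png',cv2.resize(im,None,fx=4,fy=4,interpolation=cv2.INTER_CUBIC))
```

```text
(4.875, array([-39.4,  -1.2,  18.5]), [[0.087, -0.996, -0.001], [0.001, -0.001, 1.0], [-0.996, -0.087, 0.001]], array([-0.06, -0.05, -1.01]), 0.6974383554412312)
(-0.0, -0.0) [ 0.86 -4.04  0.11  0.04  0.07 -0.04]
0.01 [ 0.87 -4.88  0.11  0.04  0.07 -0.04]
0.03 [ 1.04 -6.87  0.11  0.04  0.07 -0.04]
0.05 [ 1.22 -8.86  0.11  0.04  0.07 -0.04]
0.1 [  1.65 -13.84   0.11   0.04   0.07  -0.04]
0.15 [  2.08 -18.83   0.1    0.04   0.07  -0.04]
```

View pics/z3.png

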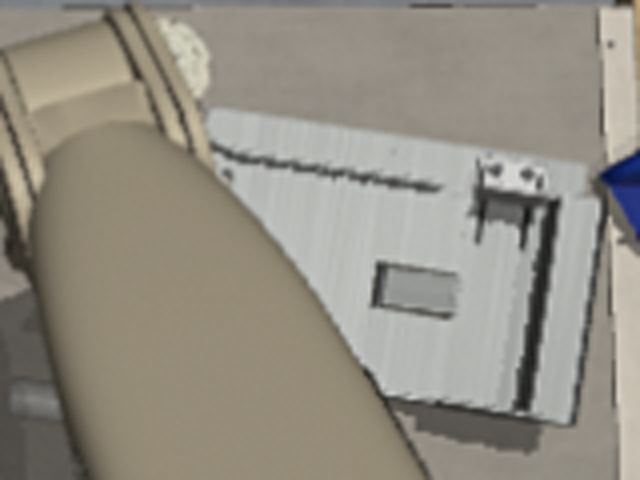

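The arm hides the roll in the top view: only the ramp, the open catch slot and the guide are visible. I'll check the roll with the wrist camera, numerically.

```bash
cat >> h.py <<'E'
def band(f,n='wrist'):
    c=cap(n,f); hsv=cv2.cvtColor(c['frame'],cv2.COLOR_RGB2HSV)
    m=cv2.inRange(hsv,(8,110,80),(20,255,255)); 
    if n=='wrist': m[:240]=0; m[:,:270]=0; m[:,390:]=0
    ys,xs=np.nonzero(m); return len(xs),(xs.min(),xs.max(),ys.min(),ys.max()) if len(xs) else None,c
E
python3 - <<'E'
from h import *
p=np.load('ramp.npy')
w2=ld('w2'); hsv=cv2.cvtColor(w2['frame'],cv2.COLOR_RGB2HSV); print(hsv[335,320])
n,b,c=band('w3'); print(n,b)
# project roll back silhouette for centre positions relative to the TCP (ramp/tool frame)
s=manip.read_state(); tp=s['tcp_pos']; o,R=ramp(p)
hx=np.array([R[0,0],R[1,0],0]);hx/=np.linalg.norm(hx)
for d in(.03,.035,.04,.045,.05,.055):
    C=tp+hx*d; C[2]=.028
    a=np.radians(np.arange(0,360,5)); pts=[C+.028*(np.cos(t)*hx+np.sin(t)*np.array([0,0,1])) for t in a]
    u=proj(c,pts); print(d,u[:,1].min().round(1),u[:,1].max().round(1),u[:,0].mean().round(1))
E
```

```text
[ 18 122  88]
3979 (np.int64(295), np.int64(347), np.int64(276), np.int64(357))
0.03 262.0 379.3 326.5
0.035 269.0 385.2 326.5
0.04 275.8 390.9 326.4
0.045 282.4 396.4 326.4
0.05 288.8 401.8 326.3
0.055 295.0 407.1 326.3
```

The band's top edge at row 276 matches a roll centre 40 mm ahead of the TCP, so the roll is in contact and square in front of the fingers. I'll push on up the slope.

Call:
step_arm(
  commands=[0.09,-0.4,0,0,0,0,0.17,-0.8,0,0,0,0,0.26,-1.2,0.05,0,0,0,0.34,-1.6,0.1,0,0,0,0.43,-2.0,0.1,0,0,0,0.51,-2.4,0.1,0,0,0,0.6,-2.8,0.1,0,0,0,0.68,-3.2,0.1,0,0,0,0.77,-3.6,0.1,0,0,0,0.82,-4.0,0.1,0,0,0],
)

```text
time_s: 6.22
tcp_pos: [0.5118, 0.1157, 0.0137]
tool_rot: [[-0.035, 0.17, 0.985], [-0.205, 0.963, -0.174], [-0.978, -0.208, 0.001]]
contact_force: [0.6, 0.7, 0.2]
width: 0.696
```

Call:
step_arm(
  commands=[0.04,-0.4,0,0,0,0,0.07,-0.8,0,0,0,0,0.1,-1.2,0,0,0,0,0.14,-1.6,0,0,0,0,0.17,-2.0,0,0,0,0,0.21,-2.4,0,0,0,0,0.24,-2.8,0,0,0,0,0.28,-3.2,0,0,0,0,0.31,-3.6,0,0,0,0,0.35,-4.0,0,0,0,0],
)

```text
time_s: 7.48
tcp_pos: [0.5048, 0.0762, 0.0186]
tool_rot: [[-0.035, 0.17, 0.985], [-0.205, 0.963, -0.174], [-0.978, -0.208, 0.001]]
contact_force: [0.7, 2.3, 0.3]
width: 0.7
```

Run:
```python
from h import *
p=np.load('ramp.npy'); print(inr(p)); n,b,c=band('w4'); print(n,b)
for x in (.08,.1,.13,.17):
    P,T=tgt(p,(x,0,.014)); print(x,delta(P,T))
```

```text
(7.475, array([42.1, -0.3, 13.6]), [[0.087, -0.996, -0.0], [0.001, -0.0, 1.0], [-0.996, -0.087, 0.001]], array([0.72, 2.27, 0.31]), 0.6998963922457657)
3732 (np.int64(291), np.int64(346), np.int64(280), np.int64(357))
0.08 [ 0.29 -3.73  0.04  0.01  0.03  0.02]
0.1 [ 0.46 -5.72  0.04  0.01  0.03  0.02]
0.13 [ 0.72 -8.71  0.04  0.01  0.03  0.02]
0.17 [ 1.070e+00 -1.269e+01  4.000e-02  1.000e-02  3.000e-02  2.000e-02]
```

Call:
step_arm(
  commands=[0.02,-0.4,0,0,0,0,0.05,-0.8,0,0,0,0,0.09,-1.2,0,0,0,0,0.12,-1.6,0,0,0,0,0.16,-2.0,0,0,0,0,0.19,-2.4,0,0,0,0,0.23,-2.8,0,0,0,0,0.26,-3.2,0,0,0,0,0.29,-3.6,0,0,0,0,0.32,-4.0,0,0,0,0],
)

```text
time_s: 8.78
tcp_pos: [0.4976, 0.0363, 0.0239]
tool_rot: [[-0.036, 0.17, 0.985], [-0.205, 0.963, -0.174], [-0.978, -0.208, 0.001]]
contact_force: [0.0, 0.7, -0.2]
width: 0.702
```

Call:
step_arm(
  commands=[0.04,-0.4,0,0,0,0,0.07,-0.8,0,0,0,0,0.1,-1.2,0,0,0,0,0.14,-1.6,0,0,0,0,0.17,-2.0,0,0,0,0,0.21,-2.4,0,0,0,0,0.24,-2.8,0,0,0,0,0.28,-3.2,0,0,0,0,0.31,-3.6,0,0,0,0,0.35,-4.0,0,0,0,0],
)

```text
time_s: 10.02
tcp_pos: [0.4907, -0.0031, 0.0289]
tool_rot: [[-0.036, 0.17, 0.985], [-0.205, 0.963, -0.174], [-0.978, -0.208, 0.001]]
contact_force: [0.2, 1.2, 0.9]
width: 0.696
```

Run:
```python
from h import *
p=np.load('ramp.npy'); print(inr(p)); n,b,c=band('w5'); print(n,b)
for x in (.15,.16,.171,.175):
    P,T=tgt(p,(x,0,.014)); print(x,delta(P,T))
```

```text
(10.025, array([123.4,  -0.4,  14. ]), [[0.088, -0.996, -0.0], [0.001, -0.0, 1.0], [-0.996, -0.088, 0.001]], array([0.19, 1.17, 0.88]), 0.6962303361901577)
3450 (np.int64(292), np.int64(346), np.int64(281), np.int64(357))
0.15 [ 0.22 -2.59  0.05 -0.01  0.03  0.07]
0.16 [ 0.31 -3.59  0.05 -0.01  0.03  0.07]
0.171 [ 0.41 -4.69  0.05 -0.01  0.03  0.07]
0.175 [ 0.45 -5.08  0.05 -0.01  0.03  0.07]
```

Call:
step_arm(
  commands=[0.03,-0.35,0,0,0,0,0.06,-0.7,0,0,0,0,0.09,-1.05,0,0,0,0,0.12,-1.4,0,0,0,0,0.15,-1.75,0,0,0,0,0.18,-2.1,0,0,0,0,0.21,-2.45,0,0,0,0,0.24,-2.8,0,0,0,0,0.27,-3.15,0,0,0,0,0.3,-3.5,0,0,0,0],
)

```text
time_s: 11.32
tcp_pos: [0.4842, -0.0384, 0.0333]
tool_rot: [[-0.036, 0.171, 0.985], [-0.206, 0.963, -0.175], [-0.978, -0.21, 0.0]]
contact_force: [-0.6, 1.0, 0.4]
width: 0.702
```

Call:
step_arm(
  commands=[0.02,-0.2,0,0,0,0,0.03,-0.4,0,0,0,0,0.05,-0.6,0,0,0,0,0.07,-0.8,0,0,0,0,0.08,-0.95,0,0,0,0],
)

```text
time_s: 11.95
tcp_pos: [0.4826, -0.0478, 0.0345]
tool_rot: [[-0.036, 0.171, 0.985], [-0.206, 0.963, -0.175], [-0.978, -0.21, 0.0]]
contact_force: [1.0, -0.1, -0.3]
width: 0.702
```

Run:
```python
from h import *
p=np.load('ramp.npy'); print(inr(p)); n,b,c=band('w6'); print(n,b)
n,b,c=band('s6','scene');
```

```text
(11.95, array([169.1,  -0.6,  14. ]), [[0.089, -0.996, 0.0], [0.0, 0.0, 1.0], [-0.996, -0.089, 0.0]], array([ 1.01, -0.09, -0.27]), 0.702239157646258)
3146 (np.int64(293), np.int64(347), np.int64(286), np.int64(357))
```

Call:
step_arm(
  commands=[0.01,-0.1,0,0,0,0,0.02,-0.2,0,0,0,0,0.03,-0.3,0,0,0,0,0.03,-0.4,0,0,0,0],
)

```text
time_s: 12.55
tcp_pos: [0.4819, -0.0516, 0.0351]
tool_rot: [[-0.036, 0.171, 0.985], [-0.206, 0.963, -0.175], [-0.978, -0.209, 0.001]]
contact_force: [-0.9, 1.3, 0.4]
width: 0.702
```

Run:
```python
from h import *
p=np.load('ramp.npy'); print(inr(p)); n,b,c=band('w7'); print(n,b)
c=cap('top','top7'); s=ld('s6')
a=cv2.resize(c['frame'][130:250,380:490],(440,480),interpolation=cv2.INTER_CUBIC)
v=cv2.resize(s['frame'][90:210,320:410],(360,480),interpolation=cv2.INTER_CUBIC)
cv2.imwrite('pics/z7.png',np.hstack([a,v])[:,:,::-1])
```

```text
(12.55, array([173. ,  -0.5,  14.1]), [[0.088, -0.996, 0.0], [0.0, 0.0, 1.0], [-0.996, -0.088, 0.001]], array([-0.88,  1.33,  0.39]), 0.7022283752582144)
3461 (np.int64(292), np.int64(347), np.int64(279), np.int64(357))
```

View pics/z7.png

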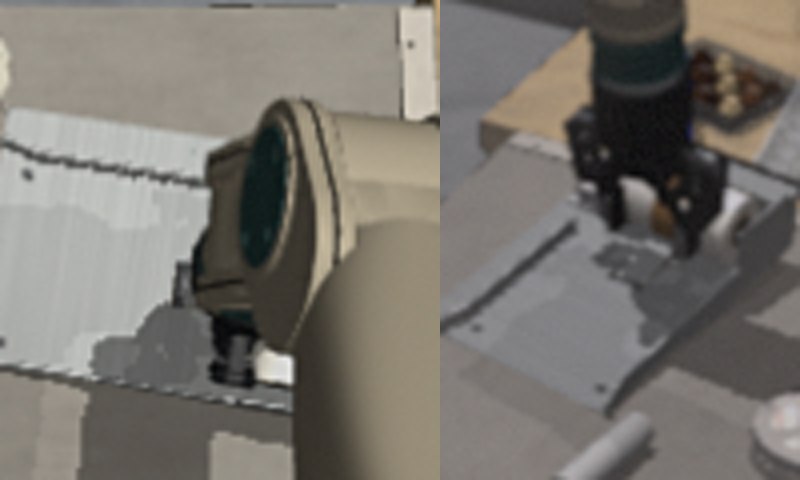

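The scene crop shows the roll in the cradle with the fingers behind it, at about (650,210). The band's position relative to the tool moved by as much as the TCP did, so the roll is standing still. One more gentle push should feel the stop.

Call:
step_arm(
  commands=[0.01,-0.1,0,0,0,0,0.02,-0.2,0,0,0,0,0.02,-0.2,0,0,0,0],
)

```text
time_s: 13.02
tcp_pos: [0.4816, -0.0536, 0.0353]
tool_rot: [[-0.036, 0.171, 0.985], [-0.206, 0.963, -0.175], [-0.978, -0.209, 0.001]]
contact_force: [1.0, 1.8, 0.4]
width: 0.699
```

Call:
step_arm(
  commands=[0.01,-0.1,0,0,0,0,0.02,-0.2,0,0,0,0,0.02,-0.2,0,0,0,0],
)

```text
time_s: 13.4
tcp_pos: [0.4816, -0.0538, 0.0354]
tool_rot: [[-0.035, 0.171, 0.985], [-0.201, 0.964, -0.175], [-0.979, -0.204, 0.001]]
contact_force: [0.5, 8.3, 1.4]
width: 0.7
```

Run:
```python
from h import *
p=np.load('ramp.npy'); print(inr(p)); n,b,c=band('w8'); print(n,b)
```

```text
(13.4, array([175.2,  -0.5,  14.1]), [[0.083, -0.997, 0.0], [0.001, 0.0, 1.0], [-0.997, -0.083, 0.001]], array([0.5 , 8.28, 1.38]), 0.7001222003095344)
3427 (np.int64(292), np.int64(347), np.int64(282), np.int64(357))
```

Force rose to 8.3 N with no further motion, so the roll is against the stop. I'll ease back slowly, then lift clear.

Call:
step_arm(
  commands=[0,0.1,0,0,0,0,-0.01,0.2,0,0,0,0,-0.02,0.3,0,0,0,0,-0.03,0.5,0,0,0,0,-0.1,0.9,0,0,0,0,-0.3,1.6,0,0,0,0,-0.5,2.5,0,0,0,0,-1.5,4,0,0,0,0,-4.5,5,0,0,0,0,-9,5,0,0,0,0],
)

```text
time_s: 14.7
tcp_pos: [0.492, 0.0142, 0.1132]
tool_rot: [[-0.038, 0.169, 0.985], [-0.201, 0.964, -0.173], [-0.979, -0.204, -0.003]]
contact_force: [0.4, -0.0, 0.6]
width: 0.701
```

Call:
step_arm(
  commands=[-4,5,0,0,0,0,-6,10,0,0,0,0,-7,13,0,0,0,0,-7,13,0,0,0,0],
)

```text
time_s: 15.2
tcp_pos: [0.5175, 0.1567, 0.1561]
tool_rot: [[-0.035, 0.166, 0.986], [-0.2, 0.965, -0.169], [-0.979, -0.203, -0.001]]
contact_force: [-0.5, -1.4, 0.5]
width: 0.701
```

Run:
```python
from h import *
p=np.load('ramp.npy'); print(inr(p))
c=cap('top','top9'); w=cap('wrist','w9')
a=cv2.resize(c['frame'][150:240,370:490],(800,600),interpolation=cv2.INTER_CUBIC)
cv2.imwrite('pics/z9.png',a[:,:,::-1])
Q=[(0,-.075,0),(0,.105,0),(.136,.013,0),(.136,-.013,0),(.211,.055,.028),(.211,-.055,.028)]
print(proj(c,W(p,Q)).round(1)); print(proj(w,W(p,Q)).round(1))
n,b,_=band('top10','top')
```

```text
(15.2, array([-21.9,  -1.8, 159.9]), [[0.082, -0.997, -0.005], [0.0, -0.005, 1.0], [-0.997, -0.082, -0.0]], array([-0.53, -1.44,  0.53]), 0.7007786098400223)
[[370.8 220.6]
 [380.6 157.3]
 [424.8 196.8]
 [423.5 206.1]
 [456.6 184.6]
 [451.  225.2]]
[[252.2 183.1]
 [431.9 183.6]
 [337.4 292.7]
 [315.1 292.7]
 [372.6 359.3]
 [279.5 359.1]]
```

View pics/z9.png

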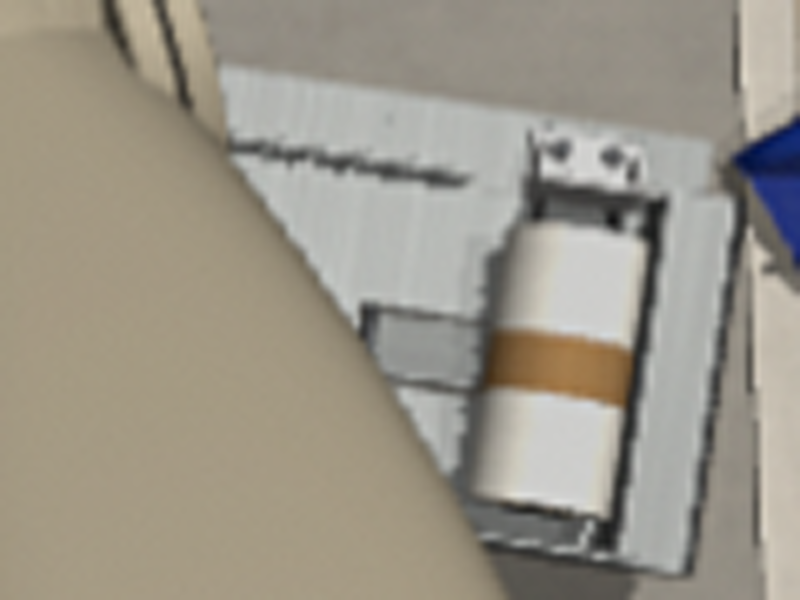

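The roll stayed in the cradle after release. Its ends are at zoom (583,230) and (543,508), where (577,230) and (540,501) were predicted for x = 211, and the guide is still open at (585,160). Next is the approach to the guide with the fingers shut.

Run:
```python
from h import *
p=np.load('ramp.npy')
for q in [(.212,.112,.14),(.212,.112,.028),(.212,.06,.028)]:
    P,T=tgt(p,q); print(P,delta(P,T))
```

```text
[ 0.58866947 -0.09422437  0.16479276] [  3.75 -22.85  11.44   0.12  -0.18  -0.16]
[ 0.58628934 -0.10766462  0.05362759] [ 14.91 -21.91  11.47   0.12  -0.18  -0.16]
[ 0.53508603 -0.09859706  0.05362759] [ 14.92 -21.9    6.27   0.12  -0.18  -0.16]
```

Call:
step_arm(
  commands=[0,-4,2,0,0,0,0,-10,6,0,0,0,0.5,-16,9,0,0,0,1.5,-20,11.4,0,0,0,3.7,-22.8,11.4,0.1,-0.2,-0.2,3.75,-22.8,11.4,0.1,-0.2,-0.2,3.75,-22.8,11.4,0.1,-0.2,-0.2],
  gripper=-1,
)

```text
time_s: 16.23
tcp_pos: [0.5875, -0.0939, 0.1644]
tool_rot: [[-0.037, 0.171, 0.985], [-0.205, 0.963, -0.175], [-0.978, -0.208, -0.001]]
contact_force: [-0.2, -0.0, -0.4]
width: 0.001
```

Run:
```python
from h import *
p=np.load('ramp.npy'); print(inr(p)); w=cap('wrist','w11')
for q in [(.212,.112,.028)]:
    P,T=tgt(p,q); print(P,delta(P,T))
v=w['frame'].copy()
for q in [(.212,.075,.03),(.189,.075,.051),(.233,.075,.051),(.212,.097,.028),(.262,.105,0)]:
    u=proj(w,W(p,q))[0]; print(q,u.round(1)); cv2.drawMarker(v,(int(u[0]),int(u[1])),(255,0,0),cv2.MARKER_CROSS,9,1)
cv2.imwrite('pics/z11.png',v[:,:,::-1])
```

```text
(16.225, array([211.8, 110.8, 139.6]), [[0.087, -0.996, 0.001], [-0.001, 0.001, 1.0], [-0.996, -0.087, -0.001]], array([-0.24, -0.03, -0.4 ]), 0.0009221575723064958)
[ 0.58628934 -0.10766462  0.05362759] [1.117e+01 9.000e-01 8.000e-02 1.000e-02 1.000e-02 2.000e-02]
(0.212, 0.075, 0.03) [281.9 180.7]
(0.189, 0.075, 0.051) [276.9 161.2]
(0.233, 0.075, 0.051) [280.1 214.7]
(0.212, 0.097, 0.028) [308.5 179.9]
(0.262, 0.105, 0) [319.  218.3]
```

View pics/z11.png

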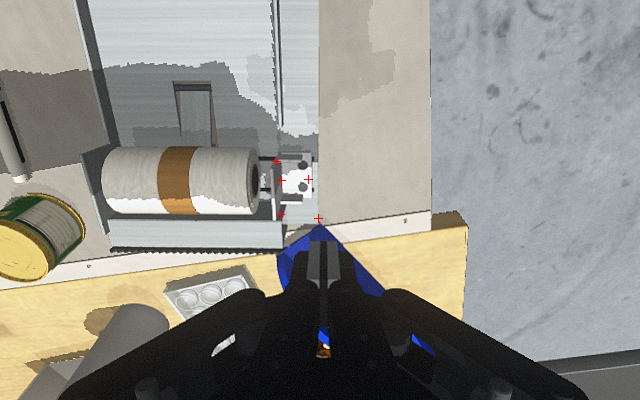

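The wrist view shows the guide plate at columns 275–282, rows 157–220, on the predicted points to within 2–3 px. The foot is free and the blue thing lies beyond the sheet end. I'll descend outside the guide.

Call:
step_arm(
  commands=[4,0.9,0.1,0,0,0,7.5,0.9,0.1,0,0,0,9.7,0.9,0.1,0,0,0,10.8,0.9,0.1,0,0,0,11.1,0.9,0.1,0,0,0,11.1,0.9,0.1,0,0,0],
)

```text
time_s: 17.02
tcp_pos: [0.5874, -0.1074, 0.0553]
tool_rot: [[-0.035, 0.17, 0.985], [-0.205, 0.963, -0.174], [-0.978, -0.208, 0.002]]
contact_force: [0.5, -0.7, 1.6]
width: -0.004
```

Call:
step_arm(
  commands=[0,0,-0.5,0,0,0,0,0,-1,0,0,0,0,0,-1.4,0,0,0,0,0,-1.7,0,0,0,0,0,-2.0,0,0,0,0,0,-2.3,0,0,0,0,0,-2.6,0,0,0,0,0,-2.9,0,0,0,0,0,-3.2,0,0,0,0,0,-3.5,0,0,0],
)

```text
time_s: 18.27
tcp_pos: [0.5531, -0.1013, 0.0553]
tool_rot: [[-0.034, 0.17, 0.985], [-0.205, 0.963, -0.174], [-0.978, -0.208, 0.002]]
contact_force: [1.2, 0.4, -0.8]
width: 0.008
```

Run:
```python
from h import *
p=np.load('ramp.npy'); print(inr(p)); w=cap('wrist','w12')
```

```text
(18.275, array([211.7,  78.2,  29.8]), [[0.087, -0.996, -0.001], [0.002, -0.0, 1.0], [-0.996, -0.087, 0.002]], array([ 1.2 ,  0.38, -0.75]), 0.008271841581733764)
```

Call:
step_arm(
  commands=[0,0,-0.25,0,0,0,0,0,-0.5,0,0,0,0,0,-0.75,0,0,0,0,0,-1.0,0,0,0,0,0,-1.25,0,0,0,0,0,-1.5,0,0,0],
)

```text
time_s: 19.08
tcp_pos: [0.538, -0.0985, 0.0554]
tool_rot: [[-0.034, 0.17, 0.985], [-0.205, 0.963, -0.173], [-0.978, -0.208, 0.002]]
contact_force: [2.4, -0.2, -0.7]
width: 0.003
```

Call:
step_arm(
  commands=[0,0,-0.15,0,0,0,0,0,-0.3,0,0,0,0,0,-0.45,0,0,0],
)

```text
time_s: 19.45
tcp_pos: [0.5336, -0.0977, 0.0554]
tool_rot: [[-0.034, 0.17, 0.985], [-0.205, 0.963, -0.173], [-0.978, -0.208, 0.002]]
contact_force: [3.6, 0.2, -0.3]
width: 0.004
```

Run:
```python
from h import *
p=np.load('ramp.npy'); print(inr(p));
```

```text
(19.45, array([211.6,  58.3,  29.8]), [[0.087, -0.996, -0.001], [0.002, -0.0, 1.0], [-0.996, -0.087, 0.002]], array([ 3.63,  0.22, -0.28]), 0.004464565028227285)
```

Call:
step_arm(
  commands=[0,0,-0.12,0,0,0,0,0,-0.25,0,0,0,0,0,-0.25,0,0,0],
)

```text
time_s: 19.82
tcp_pos: [0.5311, -0.0972, 0.0554]
tool_rot: [[-0.034, 0.17, 0.985], [-0.205, 0.963, -0.173], [-0.978, -0.208, 0.002]]
contact_force: [2.3, 0.0, -0.5]
width: -0.0
```

Call:
step_arm(
  commands=[0,0,-0.1,0,0,0,0,0,-0.2,0,0,0,0,0,-0.2,0,0,0],
)

```text
time_s: 20.2
tcp_pos: [0.531, -0.0972, 0.0556]
tool_rot: [[-0.03, 0.171, 0.985], [-0.205, 0.963, -0.174], [-0.978, -0.207, 0.006]]
contact_force: [6.8, -0.9, -3.8]
width: -0.002
```

Call:
step_arm(
  commands=[0,0,-0.1,0,0,0,0,0,-0.2,0,0,0,0,0,-0.2,0,0,0],
)

```text
time_s: 20.58
tcp_pos: [0.5311, -0.0972, 0.0559]
tool_rot: [[-0.026, 0.172, 0.985], [-0.206, 0.963, -0.174], [-0.978, -0.207, 0.01]]
contact_force: [7.6, -1.2, -4.9]
width: -0.0
```

The guide stopped dead at y ≈ 56 mm with the force rising to 7.6 N, which is the snug position for a guide joint near 0.034. I'll back off outward and then lift.

Call:
step_arm(
  commands=[0,0,0.2,0,0,0,0,0,0.6,0,0,0,0,0,1.5,0,0,0,0,0,3,0,0,0,0,0,4.5,0,0,0,0,0,5.2,0,0,0,-2,0,5.2,0,0,0,-6,0,5.2,0,0,0,-11,0,5.2,0,0,0,-13,0,5.2,0,0,0],
)

```text
time_s: 21.82
tcp_pos: [0.5879, -0.0794, 0.1872]
tool_rot: [[-0.021, 0.173, 0.985], [-0.207, 0.963, -0.173], [-0.978, -0.207, 0.015]]
contact_force: [-0.1, -0.3, 0.2]
width: 0.002
```

Call:
step_arm(
  commands=[-2,6,0,0,0,0,-2,12,0,0,0,0,-2,18,0,0,0,0,-2,24,0,0,0,0,-2,24,0,0,0,0,-2,24,0,0,0,0],
)

```text
time_s: 22.58
tcp_pos: [0.6296, 0.1558, 0.1567]
tool_rot: [[-0.022, 0.172, 0.985], [-0.208, 0.963, -0.173], [-0.978, -0.208, 0.015]]
contact_force: [0.2, -0.8, 0.3]
width: 0.003
```

Run:
```python
from h import *
p=np.load('ramp.npy'); print(inr(p))
c=cap('top','top13'); w=cap('wrist','w13')
a=cv2.resize(c['frame'][150:240,370:490],(560,420),interpolation=cv2.INTER_CUBIC)
b=cv2.resize(w['frame'][130:400,180:340],(249,420),interpolation=cv2.INTER_AREA)[:,:240]
cv2.imwrite('pics/z13.png',np.hstack([a,b])[:,:,::-1])
Q=[(.211,.038,.051),(.211,.041,.051),(.21,.038,.028),(.21,-.072,.028)]
print(((proj(c,W(p,Q))-[370,150])*4.667).round(1))
```

```text
(22.575, array([-40.4, 108.7, 162.9]), [[0.088, -0.996, -0.0], [0.015, 0.001, 1.0], [-0.996, -0.087, 0.015]], array([ 0.18, -0.75,  0.27]), 0.0032622440436552887)
[[409.3 185.5]
 [410.  180.3]
 [398.6 190.2]
 [372.2 380.4]]
```

View pics/z13.png

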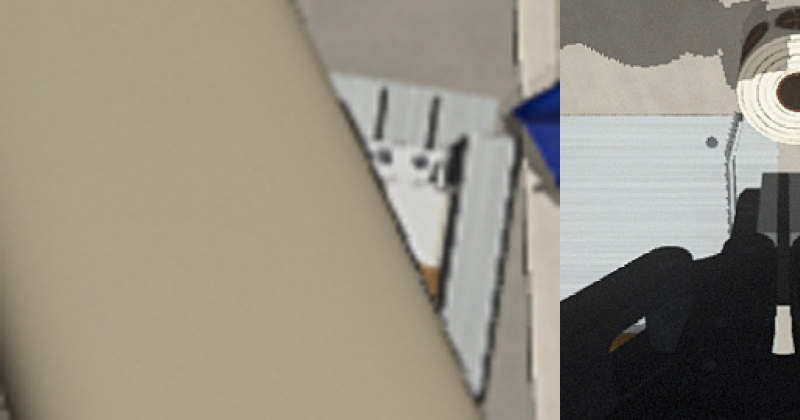

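The top crop shows the guide plate against the roll's end at about (410,183), where (409,183) was predicted for a joint value of 0.034, and the slots behind it are now empty. I'll swing the arm clear for a final numeric check.

Call:
step_arm(
  commands=[-5,6,0,0,0,0,-7,12,0,0,0,0,-8,18,0,0,0,0,-8,24,-3,0,0,0,-8,28,-5,0,0,0,-8,28,-5,0,0,0,-8,28,-5,0,0,0],
)

```text
time_s: 23.55
tcp_pos: [0.6315, 0.4481, 0.1771]
tool_rot: [[-0.021, 0.175, 0.984], [-0.208, 0.962, -0.176], [-0.978, -0.208, 0.016]]
contact_force: [0.0, -0.1, 0.2]
width: 0.003
```

Run:
```python
from h import *
p=np.load('ramp.npy'); o,R=ramp(p); print(inr(p))
c=cap('top','top14'); f=c['frame']; hsv=cv2.cvtColor(f,cv2.COLOR_RGB2HSV)
m=cv2.inRange(hsv,(8,90,60),(20,255,255)); m[:,:430]=0;m[:,475:]=0;m[:170]=0;m[235:]=0
ys,xs=np.nonzero(m); u=(xs.mean(),ys.mean()); n=W(p,(0,0,.045))[0]
print(len(xs),u,'band in ramp mm',(R.T@(onplane(c,u,n,R[:,2])-o)*1000).round(1))
print('expected band px',proj(c,W(p,(.21,-.017,.05))))
r=cv2.minAreaRect(np.c_[xs,ys].astype(np.float32)); print(r)
# white roll mask: direction of axis
w=cv2.inRange(hsv,(0,0,215),(180,30,255)); w[:,:435]=0;w[:,470:]=0;w[:183]=0;w[:,:]|=m; w[:183]=0; w[235:]=0; w[:,:435]=0; w[:,470:]=0
k,l,st,ce=cv2.connectedComponentsWithStats(w); i=1+np.argmax(st[1:,4]); yy,xx=np.nonzero(l==i); r=cv2.minAreaRect(np.c_[xx,yy].astype(np.float32)); b=cv2.boxPoints(r); print(r)
for q in b: print((R.T@(onplane(c,q,W(p,(0,0,.028))[0],R[:,2])-o)*1000).round(1))
# bystanders: differences from first picture
a=ld('top0')['frame'];d=np.abs(a.astype(int)-f).max(2)
for nm,(x,y) in dict(label=(369,147),foil=(349,231),kraft=(301,179)).items(): print(nm,np.median(d[y-12:y+12,x-12:x+12]),(d[y-12:y+12,x-12:x+12]>60).mean())
```

```text
(23.55, array([-324. ,   59.6,  218.2]), [[0.088, -0.996, 0.003], [0.015, 0.005, 1.0], [-0.996, -0.088, 0.016]], array([ 0.03, -0.1 ,  0.22]), 0.0025663844856186344)
182 (np.float64(452.7967032967033), np.float64(209.78021978021977)) band in ramp mm [206.7 -15.4  45. ]
expected band px [[454.39338715 210.45528832]]
((452.8525695800781, 209.70806884765625), (21.364036560058594, 8.591231346130371), 8.746162414550781)
((452.8525695800781, 209.70806884765625), (21.364036560058594, 8.591231346130371), 8.746162414550781)
[182.  -24.9  28. ]
[182.3  -1.9  28. ]
[238.2  -1.9  28. ]
[237.8 -24.8  28. ]
label 6.0 0.0
foil 5.0 0.0
kraft 5.0 0.0
```

```bash
python3 -c "
from station import finish_job; print(finish_job())"
```

```text
the job is handed in; nothing more can be done
None
```

I pushed the roll up the ramp with the open fingertips, past the catch, until it stood firm against the stop (8.3 N with no further motion). After I backed off it stayed there. Then I pushed the edge guide with the shut fingers until it stopped dead at 7.6 N, cleared the arm and handed in at 23.6 s.

Last checks:
- **Roll:** in the final top picture its centre is about x 207–210 mm of the ramp and y about -15 mm, where -17 is expected when snug. It is square to the lane within about 0.02 rad.
- **Guide:** from the fingertip position when it stopped, its travel is about 0.034 m.
- **Bystanders:** label roll, foil roll and kraft tape look unchanged from the first picture.
- **Catch:** I did not see it raised, since the roll hides it. I take it as sprung because the roll did not run back on its own.
- **Disagreement:** the stop was felt 4 mm further up the slope than my fit of the ramp predicted. That is roughly the error of that fit (up to about 2 pixels, some 2.5 mm each).

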